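# Unlock the plate dock, move the target plate to the empty stand, lock the dock again

## Robot

A 7-joint arm with a two-finger parallel gripper is mounted at the origin on a cart in front of the work surface, level with it; the furniture and walls round the work are solid. World frame = base frame: x ahead of the robot, y to its left, z up, the work surface at z = 0. Lengths are in m, angles in rad, forces in N, time in s.
With the tool pointing down it reaches from about 0.425 to 0.925 m from the base axis. Payload 6.8 kg.
Tool frame: the origin (TCP) lies midway between the tips of the shut fingers; the grasp point (between the pads) lies 19 mm behind it; z points along the fingers, y is the line along which they close (so a half turn about z gives the same grasp; the last joint's range is limited). The gripper opens to 88 mm and grips with 3 to 60 N. Pads are 20 mm wide; open, the fingers measure 115 mm over their backs; the gripper's body (75 mm by 178 mm) begins 61 mm behind the grasp point.
Start: joints at [1.189, 0.477, 0.022, 1.555, -0.011, 1.109, -0.083], TCP at [0.183, -0.65, 0.223] pointing down, gripper open.
Joint ranges: [-2.96, 2.96], [-0.34, 2.1], [-1.41, 1.46], [0.24, 2.44], [-1.37, 4.51], [0.17, 1.92], [-2.96, 2.96]. Speed limits (rad/s): [2.39, 2.39, 3.14, 3.14, 3.14, 3.14, 3.14].

## Interface

Orientations are given as a rotation vector (axis times angle).
In Python, from bench import r, optics, finder gives the robot as it stands.
- The arm moves only by the tool servo_tool, never from a script. Its argument "targets" is a list that holds one entry, the list of rows, each a list of 6 numbers: the shift along the tool's x, y, z scaled (see below), then the turn, a rotation vector about the tool's x, y, z scaled (see below). A call has 1 to 10 rows; each row is the pose to reach, as a shift and turn from the pose commanded when the call began, along the tool's axes at that moment; what a row does not reach only later rows make up. The controller multiplies each number of a shift by 0.15 m and each number of a turn by 90 degrees. A row lasts 1/8 s, in which the tool goes at most 62.5 mm and 10.7 degrees, less where a joint would pass 70% of its speed; a pose out of reach is approached as far as the arm can. A call with a number of a shift or a turn outside -1 to 1 is refused whole. A call with a gripper value outside its range is refused whole. "claw" is the opening, from 0 (shut) to 1 (fully open), set as the call begins (left out, the last holds). The fingers move at their own pace and stop on an object; "force" is the grip in N (left out, the last holds). Time passes only in rows, so rows that repeat a pose let the fingers close. It gives the time, the measured TCP pose, the force, the opening and the grip force at its end, in the units of the state.
- r.get_state(): the state, without advancing time (a new reading comes with each control period).
- optics.snapshot(name): name is "scene" or "side" or "wrist"; returns a dict with "pixels" (400x640x3 uint8, red, green, blue), "fx", "fy", "cx", "cy" (pixels), "T" (4x4, takes a point from camera to world coordinates); the wrist camera has in their place "mount" (4x4, takes a point from camera to tool coordinates, whose origin is the TCP and whose axes are the flange's). Camera axes: x right, y down, z forward; pixel columns grow to the right and rows downward; lengths in m; the calibration is good to about 2 mm. The wrist camera is an equidistant fisheye: a pixel r from the principal point sees the ray r / f radians off the axis. A picture is of the moment at which its call begins: read the wrist's pose just before it. There is no depth.
- r.hand_in(): hands the job in; it is judged then, once.
Trained networks look in a picture, given as the dict that the camera call returned (one of the last four; its "shot" number tells which), for a name from the list of things; names that differ only in an ending like _2 or _b are one class to them, and where a whole thing is asked for, a point or a joint stands for the part that bears it (a point fixed in the world has none). Each returns a list of dicts, best first, with "p" (0 to 1); they miss things now and then, are a little off and sometimes report something else, mostly with a low value. They report only what shows in the picture. A call takes as long as a camera call. They do not tell look-alikes from the thing itself.
- finder.look_for(picture, target): "extent" ([centre column, centre row, width, height] in pixels, round what is visible of it).
- finder.spot_point(picture, target): "point" ([column, row] in pixels: a listed point, or the origin of a listed thing).
The state is a dict: "time_s": time; "q": joint angles; "qd": joint speeds; "effort": joint torques, N m; "eef_pos": TCP position; "tool_rot": TCP orientation; "wrist_force": force on the tool from outside, world axes, zero at the start; "ft_torque": the same for the moment, N m; "width": opening from 0.0 (shut) to 1.0 (fully open); "gripper_force": force on a finger pad.
Only numpy, scipy, OpenCV 4.12 (cv2) and the standard library are available. Lean on these libraries where they do the work, as an engineer would, in place of code of your own. Each camera call takes 0.05 s, during which the arm holds its last target. There are 200 camera calls.

## Task

Turn the dock's orange-handled locking knob anticlockwise until it clicks over into its open position, slide the metal target plate straight up out of the dock, and stand it fully down and upright in the slot of the empty blue stand. Then, with the plate let go, turn the knob back until it clicks into its locked position. Do not drop or tip the plate, and leave the other plate and the things around as they are.

Things in the scene. Friction and masses are not known exactly. Their poses are not given: they have to be found in the camera images.
- dock: Grey dock fixed to the worktop. Origin on the worktop under its slot's centre; z up, x across the slot (plate's thickness), y along it. Base x +-50, y +57 to -133, 15 mm high. Two black cheeks, flared tops to 57 mm above the worktop, form a slot 11 mm wide, 88 mm long, floor at height 15 mm. Knob axis vertical at x 0, y -68 mm.
- lock_knob (a joint): Knob angle about its vertical axis, rad: 0 = locked (tongue over the plate, handle along dock -y), 1.4 = open (turned anticlockwise seen from above: handle along dock +x, tongue clear along -x). A spring detent, up to 0.25 N m, pulls it to the nearer end: past 0.7 it snaps across by itself. Starts at 0.
- knob_axis (a point): Point on the knob's fixed axis, height 105 mm, mid height of the handle; axes as the dock's. Black hub 38 mm wide, heights 91 to 115 mm. Orange handle reaches 60 mm from the axis, 13 mm wide (round 17 mm end), heights 98 to 112 mm, free on both sides. At the other end a steel tongue, 12 mm wide, 10 mm high, reaches 45 mm from the axis, about 4 mm above the plate's upper edge when locked.
- handle_tip (a point): Point on the knob's orange handle, 50 mm from the axis, at mid height; moves with the knob.
- target_plate: Loose bare-metal target plate standing upright in the dock, 8 mm thick (x), 80 mm wide (y), 80 mm high (z), 0.16 kg; 24 small brass spots on its front. Origin: middle of its lower edge. In the dock its upper edge is 95 mm above the worktop; the upper 38 mm stand free of the dock.
- stand_empty: Empty blue stand, fixed to the worktop. Origin on the worktop under its slot's centre; z up, x across the slot, y along it. Base 70 (x) x 104 (y) x 12 mm; cheeks with a flared mouth to height 49 mm form a slot 12 mm wide (about 24 mm at the mouth), 88 mm long, floor at height 12 mm. The two stands swap places.
- stand_full: The same blue stand, holding the other plate. Fixed. Origin as for the empty stand.
- other_plate: A second target plate like the first, loose, standing in the full stand; to be left there.
- beaker: Clear beaker, 66 mm in diameter, 78 mm high, loose bystander. Origin: centre of its underside.
- timer: White bench timer, 62 x 62 x 20 mm, loose bystander. Origin: centre of its underside.
- dark_vial: Small dark-brown vial with a black cap, 22 mm in diameter, 52 mm high, loose bystander. Origin: centre of its underside.
Things that resemble listed ones, but are neither listed nor needed, are in the scene too. Leave any black look-alike of the stand_empty alone.

How it is judged:
On the way, in this order (a step that is already met when the one before it is completed fails the run):
1. the knob has clicked open while the plate still stands in the dock (value of joint lock_knob above 1.25 rad and z of target_plate in the frame of dock below 0.03 m and horizontal distance between target_plate and dock below 0.015 m), for 0.1 s.
2. the plate has been lifted clear of the dock with the knob still open (value of joint lock_knob above 1.25 rad and z of target_plate in the frame of dock above 0.06 m), for 0.1 s.
3. the plate stands fully down in the empty stand, let go, the knob still open (value of joint lock_knob above 1.25 rad and x of target_plate in the frame of stand_empty between -0.012 and 0.012 m and y of target_plate in the frame of stand_empty between -0.01 and 0.01 m and z of target_plate in the frame of stand_empty between 0.006 and 0.018 m and angle between target_plate's own z axis and vertical below 0.22 rad and angle between the y axis of target_plate and the y axis of stand_empty, either way round below 0.2 rad and linear speed of target_plate below 0.02 m/s and contact force between target_plate and the fingers below 0.05 N), for 0.2 s.
At the end, for the whole second after the job is handed in: The knob is back in its locked click (within 0.15 rad of 0, at rest) and the target plate stands in the slot of the empty stand: on its floor within 6 mm, centred within 12 mm across and 10 mm along, leaning less than 0.22 rad, along the slot within 0.2 rad, let go and at rest (value of joint lock_knob below 0.15 rad and velocity of joint lock_knob between -0.05 and 0.05 rad/s and x of target_plate in the frame of stand_empty between -0.012 and 0.012 m and y of target_plate in the frame of stand_empty between -0.01 and 0.01 m and z of target_plate in the frame of stand_empty between 0.006 and 0.018 m and angle between target_plate's own z axis and vertical below 0.22 rad and angle between the y axis of target_plate and the y axis of stand_empty, either way round below 0.2 rad and linear speed of target_plate below 0.02 m/s and contact force between target_plate and the fingers below 0.05 N); the robot touches nothing.
It fails at once if the target plate tips over or is dropped (angle between target_plate's own z axis and vertical above 0.7 rad or linear speed of target_plate above 1 m/s).
It fails at once if the other plate is moved more than 25 mm or tipped over (distance of other_plate from where it was at the start of the episode above 0.025 m or angle between other_plate's own z axis and vertical above 0.4 rad).
It fails at once if the beaker is moved more than 25 mm or tipped over (distance of beaker from where it was at the start of the episode above 0.025 m or angle between beaker's own z axis and vertical above 0.4 rad).
It fails at once if the timer is moved more than 25 mm or tipped over (distance of timer from where it was at the start of the episode above 0.025 m or angle between timer's own z axis and vertical above 0.4 rad).
It fails at once if the dark vial is moved more than 25 mm or tipped over (distance of dark_vial from where it was at the start of the episode above 0.025 m or angle between dark_vial's own z axis and vertical above 0.4 rad).
It also fails if it takes over 70 s, if anything falls off the work surface, if the arm or the gripper's body presses on something with over 40 N, if the wrist force passes 120 N, or if a joint passes its speed limit or range.

## Working session

There is one attempt and no reset: what is moved stays moved. The work goes in short steps, Python scripts to look and compute and a tool call to move; the robot and the scene stay as the last step left them, time stands still between calls to the robot, and variables do not carry over. Pictures are saved under pics/ and viewed, at most 10 in all, crops included, and the job is handed in when it is done.

Besides the shell and the picture viewer there is one more tool, called after "Request:" by a JSON object that holds its "method" and its "body", one argument or row to a line. servo_tool: Moves the arm, as the interface text tells. Its arguments: {"type":"object","properties":{"targets":{"type":"array","items":{"type":"array","items":{"type":"array","items":{"type":"number"}}}},"claw":{"type":"number"},"force":{"type":"number"}},"required":["targets"]}

```bash
ls; mkdir -p pics; cat > h.py <<'E'
import numpy as np, cv2
from scipy.spatial.transform import Rotation as R
from bench import r, optics, finder
def ray(s,uv):
    "world ray for a fixed camera"
    u,v=uv; d=np.array([(u-s['cx'])/s['fx'],(v-s['cy'])/s['fy'],1.]); T=np.array(s['T'])
    d=T[:3,:3]@d; return T[:3,3],d/np.linalg.norm(d)
def wray(s,st,uv):
    x=(uv[0]-s['cx']);y=(uv[1]-s['cy']); rr=np.hypot(x/s['fx'],y/s['fy'])
    k=np.sin(rr)/rr if rr>1e-9 else 1.
    d=np.array([x/s['fx']*k,y/s['fy']*k,np.cos(rr)]); M=np.array(s['mount'])
    W=np.eye(4);W[:3,:3]=R.from_rotvec(st['tool_rot']).as_matrix();W[:3,3]=st['eef_pos'];T=W@M
    return T[:3,3],T[:3,:3]@d
def tri(rays):
    A=np.zeros((3,3));b=np.zeros(3)
    for o,d in rays:
        d=d/np.linalg.norm(d);P=np.eye(3)-np.outer(d,d);A+=P;b+=P@o
    p=np.linalg.solve(A,b)
    return p,[np.linalg.norm(np.cross(p-o,d/np.linalg.norm(d))) for o,d in rays]
def plane(ra,z): o,d=ra; return o+d*(z-o[2])/d[2]
def save(s,n,crop=None,k=1):
    im=s['pixels'][:,:,::-1]
    if crop: a,b,c,d=crop; im=im[b:d,a:c]
    cv2.imwrite('pics/'+n,cv2.resize(im,None,fx=k,fy=k,interpolation=cv2.INTER_CUBIC))
E
cat > a.py <<'E'
from h import *
S={n:optics.snapshot(n) for n in('scene','side')}
for n in S: save(S[n],n+'0.png',None,1.25)
names=['dock','knob_axis','handle_tip','target_plate','stand_empty','stand_full','other_plate','beaker','timer','dark_vial']
for n in names:
    for c in S:
        for f in finder.spot_point(S[c],n)[:3]:
            print(n,c,np.round(f['point'],1),round(f['p'],2),np.round(plane(ray(S[c],f['point']),{'knob_axis':.105,'handle_tip':.105,'target_plate':.015,'other_plate':.012}.get(n,0)),3))
st=r.get_state();print(st)
E
python3 a.py
```

```text
pics
dock scene [254.9 175.1] 0.78 [0.542 0.198 0.   ]
dock side [271.8 215.4] 0.93 [0.533 0.182 0.   ]
knob_axis scene [321.5 183.8] 0.68 [0.605 0.005 0.105]
knob_axis scene [262.6 166.5] 0.58 [0.537 0.138 0.105]
knob_axis side [284.4 187.8] 0.63 [0.548 0.121 0.105]
handle_tip scene [282.9 175.6] 0.82 [0.555 0.084 0.105]
handle_tip side [291.8 196.3] 0.75 [0.541 0.069 0.105]
target_plate scene [254.1 173.2] 0.71 [0.54  0.195 0.015]
target_plate side [271.1 209.3] 0.65 [0.535 0.189 0.015]
stand_empty scene [275.8 282.5] 0.73 [ 0.387 -0.069  0.   ]
stand_empty scene [349.6 307.1] 0.59 [ 0.469 -0.226  0.   ]
stand_empty side [266.4 281.8] 0.88 [ 0.401 -0.066  0.   ]
stand_empty side [335.6 314.7] 0.8 [ 0.471 -0.223  0.   ]
stand_full scene [324.1 239.3] 0.71 [ 0.544 -0.068  0.   ]
stand_full side [336.8 316.1] 0.3 [ 0.47  -0.227  0.   ]
other_plate scene [324.4 239.8] 0.88 [ 0.54  -0.073  0.012]
other_plate scene [264.8 164.8] 0.39 [0.579 0.199 0.012]
other_plate side [322.4 255.1] 0.82 [ 0.542 -0.066  0.012]
beaker scene [354.5 169.6] 0.89 [0.751 0.024 0.   ]
beaker side [370.9 217.6]
[... 386 characters left out ...]
.22  0.   ]
{'time_s': 1.1, 'q': array([ 1.18889964,  0.47696803,  0.02239015,  1.55540439, -0.01148478,
        1.10930141, -0.083079  ]), 'qd': array([-0.00055734, -0.00168648, -0.00089625,  0.00066426,  0.00042931,
        0.00086653,  0.00041599]), 'effort': array([ 2.03323634e-04, -5.82737052e+01,  1.53344952e+00, -2.72935563e+01,
       -5.43350237e-02,  9.94796137e-03,  2.95457141e-05]), 'eef_pos': array([ 0.18252474, -0.64987015,  0.22268332]), 'tool_rot': array([3.11215213e+00, 4.28754494e-01, 2.41407012e-05]), 'wrist_force': array([-0.06011521,  0.64867653, -0.38248433]), 'ft_torque': array([-0.00025657, -0.04913832, -0.00525832]), 'gripper_force': 0.0, 'width': 1.0007445063975304}
```

View both.

View pics/scene0.png

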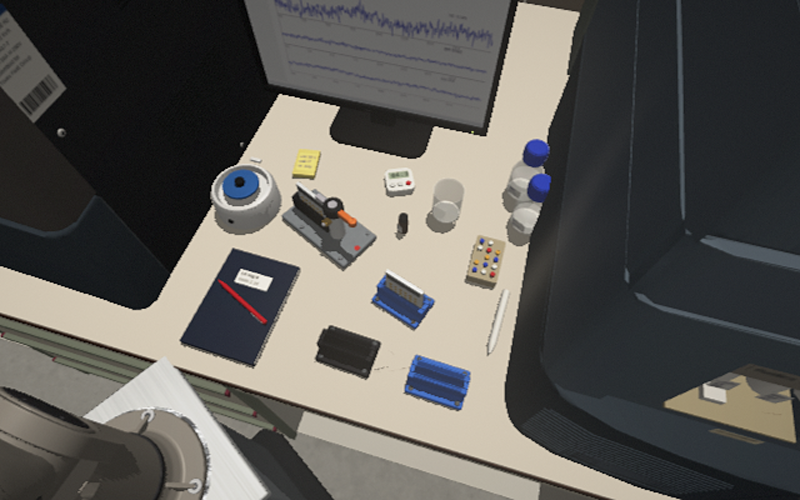

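View pics/side0.png

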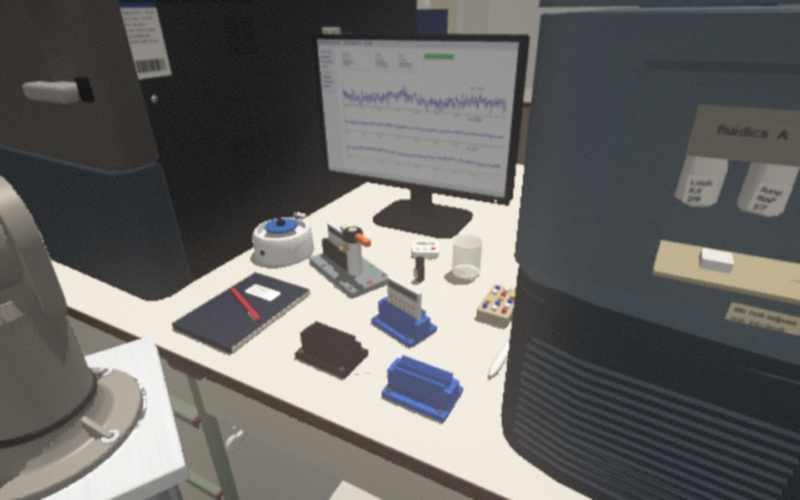

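```bash
cat > b.py <<'E'
from h import *
S={n:optics.snapshot(n) for n in('scene','side')}
def gp(c,u,v,z=0): return np.round(plane(ray(S[c],(u/1.25,v/1.25)),z),3)
for n,u,v in [('instr base',505,400),('instr base2',545,440),('instr base3',700,485),('instr up',540,300),('pot l',212,190),('pot r',280,200),('pot bot',245,232),('emptyLc',407,375),('emptyRc',470,385)]: print(n,gp('scene',u,v))
print('side instr',gp('side',503,420),gp('side',700,495))
def proj(s,p):
    T=np.linalg.inv(s['T']);q=T[:3,:3]@np.array(p)+T[:3,3];return (q[:2]/q[2]*[s['fx'],s['fy']]+[s['cx'],s['cy']])*1.25
for p in [(.18,-.65,.22),(.3,-.4,.2),(.4,-.3,.2),(.18,-.65,0)]: print(p,proj(S['scene'],p),proj(S['side'],p))
print(S['scene']['T'][:3,3],S['side']['T'][:3,3])
w=optics.snapshot('wrist');save(w,'w0.png',None,1.0);print(w['mount'],w['fx'],w['cx'],w['cy'])
# triangulated points
for n in ['dock','knob_axis','handle_tip','target_plate','stand_empty','other_plate']:
    a=finder.spot_point(S['scene'],n);b=finder.spot_point(S['side'],n)
    for i in a[:2]:
        for j in b[:2]:
            p,e=tri([ray(S['scene'],i['point']),ray(S['side'],j['point'])])
            if max(e)<.012: print(n,np.round(p,3),np.round(e,4))
E
python3 b.py
```

```text
instr base [ 0.535 -0.329  0.   ]
instr base2 [ 0.533 -0.418  0.   ]
instr base3 [ 0.658 -0.633  0.   ]
instr up [ 0.735 -0.253  0.   ]
pot l [0.419 0.426 0.   ]
pot r [0.513 0.298 0.   ]
pot bot [0.408 0.281 0.   ]
emptyLc [ 0.442 -0.178  0.   ]
emptyRc [ 0.51  -0.269  0.   ]
side instr [ 0.54  -0.328  0.   ] [ 0.655 -0.536  0.   ]
(0.18, -0.65, 0.22) [586.87661007 929.10652169] [ 425.12347876 1154.55747237]
(0.3, -0.4, 0.2) [458.12223365 550.74784903] [371.22809259 429.19911343]
(0.4, -0.3, 0.2) [453.03526465 422.11314596] [406.66218071 327.66079259]
(0.18, -0.65, 0) [523.29519349 793.59798676] [ 420.84383717 1143.09824967]
[ 0.26825782 -0.32966863  0.82882994] [ 0.17957168 -0.64559037  0.51110019]
[[ 1.01914909e-03 -9.61272296e-01 -2.75598503e-01  7.59081798e-02]
 [ 9.99999320e-01  1.13576433e-03 -2.63536941e-04  3.75639928e-05]
 [ 5.66345709e-04 -2.75598047e-01  9.61272800e-01 -1.61704071e-01]
 [ 0.00000000e+00  0.00000000e+00  0.00000000e+00  1.00000000e+00]] 309.70691628693146 323.58696195824564 198.2396918900013
dock [ 0.545  0.215 -0.012] [0.0017 0.0017]
knob_axis [ 0.549 -0.056 -0.021] [0.0023 0.0023]
knob_axis [0.551 0.149 0.091] [0.0008 0.0008]
handle_tip [0.547 0.078 0.11 ] [0.0003 0.0003]
target_plate [0.541 0.186 0.02 ] [0.0066 0.0066]
stand_empty [ 0.473 -0.227 -0.001] [0.0029 0.0029]
stand_empty [ 0.396 -0.075  0.011] [0.0003 0.0003]
other_plate [ 0.528 -0.079  0.029] [0.0001 0.0001]
```

View pics/w0.png

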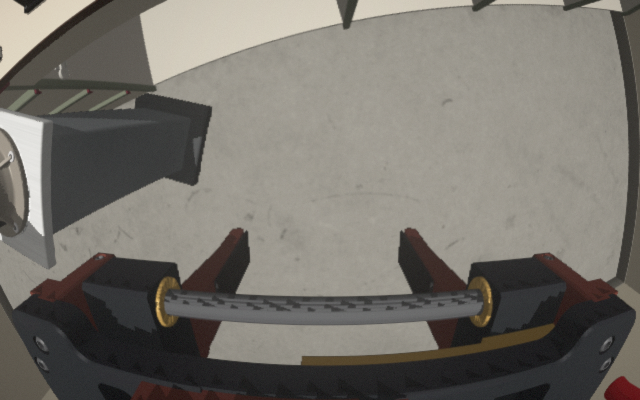

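Request:
{"method": "servo_tool", "body": {
  "targets": [
    [[0.8, -0.82, -0.28, 0, 0, 0], [0.8, -0.82, -0.28, 0, 0, 0], [0.8, -0.82, -0.28, 0, 0, 0], [0.8, -0.82, -0.28, 0, 0, 0], [0.8, -0.82, -0.28, 0, 0, 0]]
  ]
}}

```text
time_s: 2.48
eef_pos: [0.2642, -0.4997, 0.2648]
tool_rot: [3.112, 0.428, -0.001]
wrist_force: [-0.0, -0.2, 0.0]
width: 0.998
gripper_force: 0.0
```

Request:
{"method": "servo_tool", "body": {
  "targets": [
    [[0.8, -0.82, -0.28, 0, 0, 0], [0.8, -0.82, -0.28, 0, 0, 0], [0.8, -0.82, -0.28, 0, 0, 0], [0.8, -0.82, -0.28, 0, 0, 0], [0.8, -0.82, -0.28, 0, 0, 0]]
  ]
}}

```text
time_s: 3.1
eef_pos: [0.3459, -0.3499, 0.3062]
tool_rot: [3.113, 0.425, -0.001]
wrist_force: [-0.6, 0.1, 1.1]
width: 1.0
gripper_force: 0.0
```

Request:
{"method": "servo_tool", "body": {
  "targets": [
    [[0.8, -0.82, -0.28, 0, 0, 0], [0.8, -0.82, -0.28, 0, 0, 0], [0.8, -0.82, -0.28, 0, 0, 0], [0.8, -0.82, -0.28, 0, 0, 0], [0.8, -0.82, -0.28, 0, 0, 0]]
  ]
}}

```text
time_s: 3.72
eef_pos: [0.4284, -0.1997, 0.3479]
tool_rot: [-3.113, -0.423, 0.002]
wrist_force: [-0.2, -1.1, -0.7]
width: 0.996
gripper_force: 0.0
```

```bash
cat > c.py <<'E'
import sys;from h import *
n=sys.argv[1]
st=r.get_state();w=optics.snapshot('wrist');save(w,n+'.png')
import pickle;pickle.dump((st,{k:w[k] for k in w}),open(n+'.pkl','wb'))
print(st['eef_pos'],st['tool_rot'])
for t,z in [('stand_empty',0),('stand_full',0),('dock',0),('knob_axis',.105),('handle_tip',.105),('target_plate',.015)]:
    for f in finder.spot_point(w,t)[:3]: print(t,np.round(f['point'],1),round(f['p'],2),np.round(plane(wray(w,st,f['point']),z),4))
E
python3 c.py w1
```

```text
[ 0.42844742 -0.19967125  0.34787689] [-3.11273848e+00 -4.23191371e-01  2.21633579e-03]
stand_empty [344.  133.7] 0.96 [ 0.4753 -0.221   0.    ]
stand_empty [244.4 155.9] 0.75 [ 0.3962 -0.0691  0.    ]
stand_empty [266.7  72.6] 0.16 [ 0.5408 -0.0718  0.    ]
stand_full [265.5  72.7] 0.89 [ 0.5402 -0.0699  0.    ]
stand_full [130.4  46.9] 0.3 [0.5459 0.2058 0.    ]
dock [133.   47.6] 0.81 [0.5451 0.199  0.    ]
knob_axis [125.9  40.5] 0.69 [0.5459 0.1386 0.105 ]
handle_tip [156.7  41.7] 0.83 [0.5489 0.0803 0.105 ]
```

View pics/w1.png

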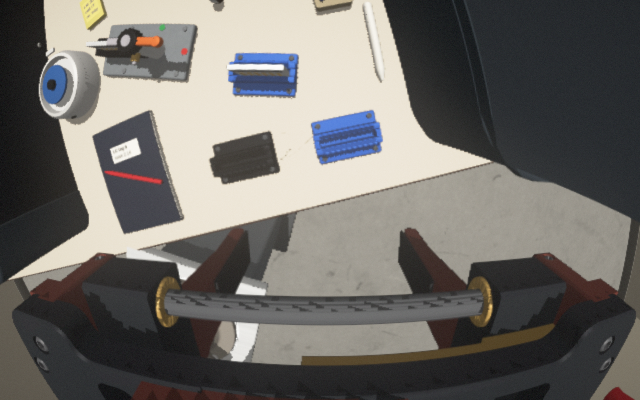

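Request:
{"method": "servo_tool", "body": {
  "targets": [
    [[0.41, -0.99, 0.06, 0, 0, 0], [0.41, -0.99, 0.06, 0, 0, 0], [0.41, -0.99, 0.06, 0, 0, 0], [0.41, -0.99, 0.06, 0, 0, 0], [0.41, -0.99, 0.06, 0, 0, 0]]
  ]
}}

```text
time_s: 4.7
eef_pos: [0.4483, -0.0389, 0.3396]
tool_rot: [3.112, 0.427, -0.0]
wrist_force: [-0.4, -0.1, 0.2]
width: 1.002
gripper_force: 0.0
```

Request:
{"method": "servo_tool", "body": {
  "targets": [
    [[0.41, -0.99, 0.06, 0, 0, 0], [0.41, -0.99, 0.06, 0, 0, 0], [0.41, -0.99, 0.06, 0, 0, 0], [0.41, -0.99, 0.06, 0, 0, 0], [0.41, -0.99, 0.06, 0, 0, 0]]
  ],
  "claw": 0
}}

```text
time_s: 5.32
eef_pos: [0.4679, 0.1196, 0.3304]
tool_rot: [3.112, 0.424, -0.001]
wrist_force: [1.0, 0.7, -0.7]
width: 0.466
gripper_force: 0.0
```

```bash
python3 c.py w2
cat > d.py <<'E'
from h import *
import pickle,sys
from scipy.ndimage import map_coordinates
def rect(n,c,z,half=.12,res=.0005):
    st,w=pickle.load(open(n+'.pkl','rb'))
    W=np.eye(4);W[:3,:3]=R.from_rotvec(st['tool_rot']).as_matrix();W[:3,3]=st['eef_pos'];T=np.linalg.inv(W@np.array(w['mount']))
    m=int(2*half/res);i,j=np.mgrid[:m,:m]  # rows: x decreasing ; cols: y decreasing
    P=np.stack([c[0]+half-i*res,c[1]+half-j*res,np.full(i.shape,z)],-1)@T[:3,:3].T+T[:3,3]
    th=np.arctan2(np.hypot(P[...,0],P[...,1]),P[...,2]);k=th/np.hypot(P[...,0],P[...,1])
    return cv2.remap(w['pixels'][:,:,::-1].copy(),(w['cx']+w['fx']*k*P[...,0]).astype('f4'),(w['cy']+w['fy']*k*P[...,1]).astype('f4'),cv2.INTER_CUBIC)
a=rect('w2',(.54,.14),.105);b=rect('w2',(.54,.14),.015)
e=rect('w1',(.474,-.222),.0,.08,.0003)
for im in(a,b):
    for k in range(0,480,40): cv2.line(im,(k,0),(k,6),(0,0,255));cv2.line(im,(0,k),(6,k),(0,0,255))
cv2.imwrite('pics/rect.png',cv2.resize(np.hstack([a,b]),(800,400)))
def boxfit(m,im,c,half,res):
    m=cv2.morphologyEx(m.astype('u1')*255,cv2.MORPH_OPEN,np.ones((5,5)));cs,_=cv2.findContours(m,0,1)
    b=cv2.minAreaRect(max(cs,key=cv2.contourArea));p=cv2.boxPoints(b)
    return [np.round((c[0]+half-v*res,c[1]+half-u*res),4) for u,v in p],np.round(np.array(b[1])*res,4)
hsv=cv2.cvtColor(e,cv2.COLOR_BGR2HSV);print(boxfit((hsv[...,0]>100)&(hsv[...,0]<130)&(hsv[...,1]>120),e,(.474,-.222),.08,.0003))
hsv=cv2.cvtColor(a,cv2.COLOR_BGR2HSV);print('handle',boxfit((hsv[...,0]<14)&(hsv[...,1]>150),a,(.54,.14),.12,.0005))
E
python3 d.py
```

```text
[0.46788908 0.11963801 0.33043471] [ 3.11200294e+00  4.23934410e-01 -8.62859968e-04]
stand_empty [498.8 208.5] 0.94 [ 0.4739 -0.2201  0.    ]
stand_empty [417.1 230.4] 0.88 [ 0.3923 -0.073   0.    ]
stand_empty [285.6 100.6] 0.73 [0.5426 0.2023 0.    ]
stand_full [443.8 151.3] 0.91 [ 0.538  -0.0704  0.    ]
dock [283.9 101.5] 0.88 [0.5406 0.2046 0.    ]
knob_axis [330.7 107.4] 0.82 [0.5485 0.1329 0.105 ]
knob_axis [397.4  61.7] 0.38 [0.6296 0.069  0.105 ]
handle_tip [372.1 117.5] 0.75 [0.551 0.08  0.105]
target_plate [284.  104.2] 0.57 [0.5366 0.2014 0.015 ]
([array([ 0.4772, -0.1626], dtype=float32), array([ 0.529 , -0.2599], dtype=float32), array([ 0.4782, -0.287 ], dtype=float32), array([ 0.4264, -0.1896], dtype=float32)], array([0.0575, 0.1103]))
handle ([array([0.5549, 0.1139], dtype=float32), array([0.5562, 0.0737], dtype=float32), array([0.5432, 0.0732], dtype=float32), array([0.5419, 0.1135], dtype=float32)], array([0.013 , 0.0403]))
```

View pics/rect.png

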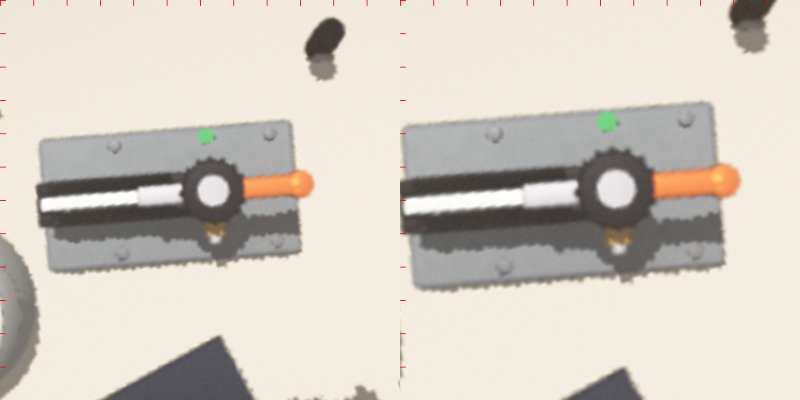

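Request:
{"method": "servo_tool", "body": {
  "targets": [
    [[0.289, 0.327, 0, 0, 0, 0.123], [0.289, 0.327, 0.5, 0, 0, 0.123], [0.289, 0.327, 1.0, 0, 0, 0.123], [0.289, 0.327, 1.0, 0, 0, 0.123], [0.289, 0.327, 1.0, 0, 0, 0.123]]
  ],
  "claw": 0
}}

```text
time_s: 6.3
eef_pos: [0.5211, 0.0858, 0.1789]
tool_rot: [3.139, 0.126, -0.007]
wrist_force: [-0.1, 0.2, 0.4]
width: 0.005
gripper_force: 0.0
```

```bash
python3 c.py w3; python3 - <<'E'
from h import *
s=r.get_state();print(s['q'],s['width'])
E
```

```text
[0.52112549 0.08581727 0.17889069] [ 3.13870182  0.12629694 -0.00665459]
stand_empty [432.5 280.9] 0.9 [ 0.3958 -0.0703  0.    ]
stand_empty [536.8 232.8] 0.73 [ 0.4721 -0.2241  0.    ]
stand_empty [367.6  62.6] 0.38 [0.6551 0.049  0.    ]
stand_full [455.4 176.4] 0.85 [ 0.5385 -0.0707  0.    ]
stand_full [458.7 179.8] 0.55 [ 0.5349 -0.0759  0.    ]
dock [224.5 153.2] 0.87 [0.5429 0.2014 0.    ]
knob_axis [223.5 155.6] 0.72 [0.5577 0.1685 0.105 ]
knob_axis [264.6 174.3] 0.55 [0.5449 0.1343 0.105 ]
handle_tip [366.   62.1] 0.71 [0.6376 0.0635 0.105 ]
handle_tip [333.9 171. ] 0.7 [0.5517 0.0804 0.105 ]
handle_tip [456.6 177. ] 0.7 [ 0.5563 -0.0217  0.105 ]
target_plate [221.7 158.6] 0.74 [0.5391 0.1997 0.015 ]
[ 0.18001787  0.3376804  -0.55920901  1.9144212   0.21910632  0.94706138
 -1.97272574] 0.007899943137949556
```

View pics/w3.png

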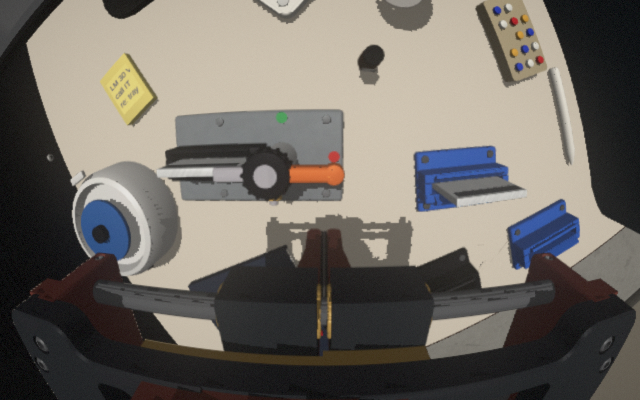

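Request:
{"method": "servo_tool", "body": {
  "targets": [
    [[0, 0, 0.3, 0, 0, 0], [0, 0, 0.55, 0, 0, 0], [0, 0, 0.55, 0, 0, 0], [0, 0, 0.55, 0, 0, 0]]
  ]
}}

```text
time_s: 7.15
eef_pos: [0.5235, 0.0868, 0.0997]
tool_rot: [-3.139, -0.127, -0.003]
wrist_force: [0.3, -0.5, 0.2]
width: 0.008
gripper_force: 0.0
```

Request:
{"method": "servo_tool", "body": {
  "targets": [
    [[0.073, -0.01, 0, 0, 0, 0], [0.129, 0.005, 0, 0, 0, -0.111], [0.185, 0.009, 0, 0, 0, -0.222], [0.242, 0.004, 0, 0, 0, -0.333], [0.297, -0.011, 0, 0, 0, -0.444], [0.348, -0.035, 0, 0, 0, -0.556], [0.372, -0.051, 0, 0, 0, -0.611], [0.372, -0.051, 0, 0, 0, -0.611], [0.372, -0.051, 0, 0, 0, -0.611]]
  ]
}}

```text
time_s: 8.28
eef_pos: [0.5781, 0.0984, 0.0988]
tool_rot: [2.727, 1.558, 0.002]
wrist_force: [0.3, 0.0, -1.2]
width: 0.007
gripper_force: 0.0
```

```bash
python3 c.py w4; python3 - <<'E'
from h import *
s=optics.snapshot('scene')
for t in ('knob_axis','handle_tip'):
    for f in finder.spot_point(s,t): print(t,f['p'],plane(ray(s,f['point']),.105))
E
```

```text
[0.57809932 0.09840864 0.09879013] [2.72725964e+00 1.55818927e+00 1.57035816e-03]
stand_empty [240.6 227.5] 0.46 [0.4987 0.1139 0.    ]
stand_full [324.  192.9] 0.56 [0.5818 0.1033 0.    ]
dock [222.5 123.5] 0.83 [0.5379 0.2014 0.    ]
dock [419.6 201.7] 0.27 [0.6525 0.0523 0.    ]
knob_axis [239.5 229.3] 0.68 [0.5451 0.1333 0.105 ]
handle_tip [324.1 191.2] 0.97 [0.5964 0.1283 0.105 ]
target_plate [219.1 127.1] 0.68 [0.5383 0.1983 0.015 ]
knob_axis 0.78 [0.54480577 0.13643643 0.105     ]
handle_tip 0.62 [0.59814203 0.13223407 0.105     ]
handle_tip 0.32 [ 0.68587433 -0.02528985  0.105     ]
```

Request:
{"method": "servo_tool", "body": {
  "targets": [
    [[-0.1, 0.1, -0.3, 0, 0, 0], [-0.1, 0.1, -0.675, 0, 0, 0], [-0.1, 0.1, -0.675, 0, 0, 0], [0.463, -0.565, -0.675, 0, 0, -0.1], [0.463, -0.565, -0.675, 0, 0, -0.2], [0.463, -0.565, -0.675, 0, 0, -0.3], [0.463, -0.565, -0.675, 0, 0, -0.39], [0.463, -0.565, -0.675, 0, 0, -0.39], [0.463, -0.565, -0.675, 0, 0, -0.39]]
  ],
  "claw": 0.6
}}

```text
time_s: 9.9
eef_pos: [0.5394, 0.2009, 0.1988]
tool_rot: [-2.132, -2.307, 0.001]
wrist_force: [0.4, -0.4, 0.1]
width: 0.599
gripper_force: 0.0
```

```bash
python3 c.py w5|grep -v stand; cat > e.py <<'E'
import d
E
python3 - <<'E'
import sys;sys.argv=['d']
exec(open('d.py').read().split("a=rect(")[0])
c=(.54,.20);a=rect('w5',c,.095,.08,.0004);cv2.imwrite('pics/r5.png',cv2.resize(a,(600,600)))
print(r.get_state()['q'])
E
```

```text
[0.53936337 0.20093081 0.19884355] [-2.13175396e+00 -2.30711576e+00  1.09013955e-03]
dock [322.1 176.4] 0.6 [0.5379 0.2002 0.    ]
knob_axis [324.3 272.8] 0.94 [0.5461 0.1307 0.105 ]
knob_axis [324.4 175.8] 0.63 [0.5387 0.223  0.105 ]
handle_tip [375.  276.8] 0.7 [0.5948 0.1294 0.105 ]
target_plate [322.6 184.8] 0.96 [0.5391 0.1936 0.015 ]
[ 0.2456493   0.50275566 -0.94669179  1.77545119  0.45449914  1.09976023
 -0.77383906]
```

View pics/r5.png

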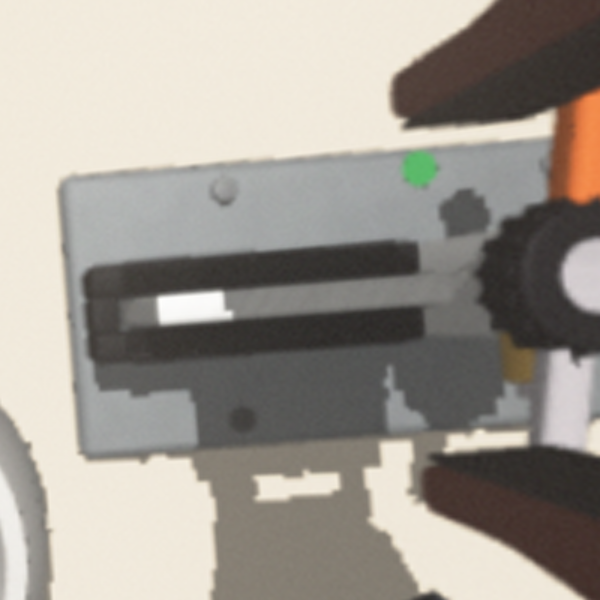

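Request:
{"method": "servo_tool", "body": {
  "targets": [
    [[-0.013, 0.006, 0.3, 0, 0, 0], [-0.013, 0.006, 0.6, 0, 0, 0], [-0.013, 0.006, 0.8, 0, 0, 0], [-0.013, 0.006, 0.885, 0, 0, 0], [-0.013, 0.006, 0.885, 0, 0, 0], [-0.013, 0.006, 0.885, 0, 0, 0]]
  ],
  "claw": 0.6
}}

```text
time_s: 11.0
eef_pos: [0.5414, 0.2, 0.068]
tool_rot: [2.128, 2.31, 0.003]
wrist_force: [0.4, 0.0, 0.6]
width: 0.604
gripper_force: 0.0
```

Request:
{"method": "servo_tool", "body": {
  "targets": [
    [[0, 0, 0, 0, 0, 0], [0, 0, 0, 0, 0, 0], [0, 0, 0, 0, 0, 0], [0, 0, 0, 0, 0, 0], [0, 0, 0, 0, 0, 0], [0, 0, 0, 0, 0, 0]]
  ],
  "claw": 0,
  "force": 25
}}

```text
time_s: 11.75
eef_pos: [0.5405, 0.1994, 0.0666]
tool_rot: [2.128, 2.311, -0.0]
wrist_force: [-0.4, 0.3, 0.6]
width: 0.092
gripper_force: 25.0
```

Request:
{"method": "servo_tool", "body": {
  "targets": [
    [[0, 0, -0.06, 0, 0, 0], [0, 0, -0.16, 0, 0, 0], [0, 0, -0.28, 0, 0, 0], [0, 0, -0.4, 0, 0, 0], [0, 0, -0.54, 0, 0, 0], [0, 0, -0.7, 0, 0, 0], [0, 0, -0.85, 0, 0, 0], [0, 0, -0.96, 0, 0, 0], [0, 0, -1, 0, 0, 0], [0, 0, -1, 0, 0, 0]]
  ]
}}

```text
time_s: 13.0
eef_pos: [0.5405, 0.1994, 0.2168]
tool_rot: [2.128, 2.31, 0.0]
wrist_force: [-0.2, 0.2, -1.7]
width: 0.083
gripper_force: 25.0
```

```bash
python3 - <<'E'
from h import *
S={n:optics.snapshot(n) for n in('scene','side')}
for t in('target_plate','handle_tip','knob_axis','stand_empty'):
    P={c:finder.spot_point(S[c],t) for c in S}
    for i in P['scene'][:2]:
        for j in P['side'][:2]:
            p,e=tri([ray(S['scene'],i['point']),ray(S['side'],j['point'])]);print(t,i['p'],j['p'],np.round(p,4),round(e[0],4))
# empty stand from fixed cam 'w1' rectified at several heights
exec(open('d.py').read().split("a=rect(")[0])
c=(.474,-.222)
cv2.imwrite('pics/r1.png',cv2.resize(np.hstack([rect('w1',c,.049,.08,.0004),rect('w2',c,.049,.08,.0004)]),(800,400)))
print(r.get_state()['q'])
E
```

```text
target_plate 0.65 0.74 [ 0.7195  0.3364 -0.13  ] 0.1174
target_plate 0.65 0.56 [0.5439 0.2077 0.1564] 0.0079
target_plate 0.58 0.74 [ 0.5205 -0.1084  0.1175] 0.0238
target_plate 0.58 0.56 [ 0.4168 -0.1539  0.3075] 0.0209
handle_tip 0.9 0.52 [0.6064 0.1347 0.101 ] 0.0019
knob_axis 0.84 0.69 [0.6305 0.0646 0.0626] 0.1231
knob_axis 0.84 0.61 [0.5545 0.1489 0.0963] 0.0057
stand_empty 0.82 0.93 [ 0.4714 -0.2251 -0.0021] 0.0026
stand_empty 0.82 0.66 [ 0.3827 -0.2389  0.1572] 0.0509
stand_empty 0.64 0.93 [ 0.4646 -0.0926 -0.0957] 0.0786
stand_empty 0.64 0.66 [ 0.3905 -0.0741  0.009 ] 0.0012
[ 0.25902408  0.48628568 -0.9583129   1.75655045  0.43648134  1.12946379
 -0.75475882]
```

View pics/r1.png

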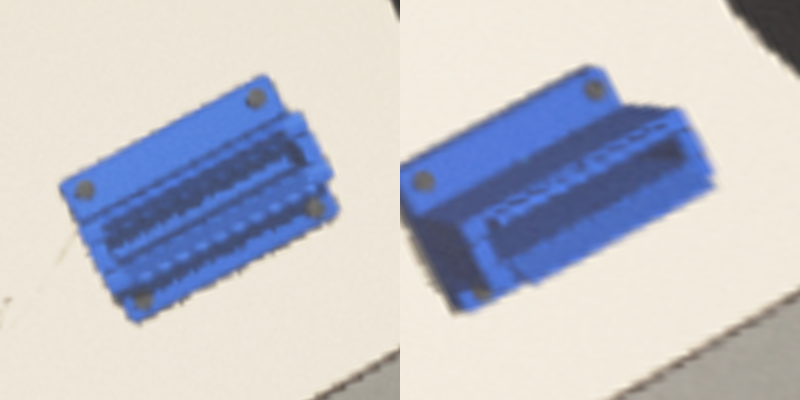

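Request:
{"method": "servo_tool", "body": {
  "targets": [
    [[-0.1, -0.04, 0, 0, 0, 0], [-0.28, -0.11, 0, 0, 0, 0], [-0.5, -0.2, 0, 0, 0, 0], [-0.754, -0.304, 0, 0, 0, 0], [-0.98, -0.395, 0, 0, 0, 0]]
  ]
}}

```text
time_s: 14.12
eef_pos: [0.4926, 0.0455, 0.2165]
tool_rot: [2.129, 2.309, -0.002]
wrist_force: [-0.4, 0.1, -2.0]
width: 0.091
gripper_force: 25.0
```

Request:
{"method": "servo_tool", "body": {
  "targets": [
    [[-0.22, -0.09, 0, 0, 0, 0], [-0.44, -0.18, 0, 0, 0, 0], [-0.66, -0.27, 0, 0, 0, 0], [-0.85, -0.344, 0, 0, 0, 0], [-0.98, -0.395, 0, 0, 0, 0]]
  ]
}}

```text
time_s: 14.75
eef_pos: [0.4452, -0.1057, 0.2165]
tool_rot: [2.131, 2.308, -0.002]
wrist_force: [0.7, 0.5, -1.0]
width: 0.091
gripper_force: 25.0
```

Request:
{"method": "servo_tool", "body": {
  "targets": [
    [[-0.22, -0.09, 0, 0, 0, -0.05], [-0.44, -0.18, 0, 0, 0, -0.1], [-0.66, -0.27, 0, 0, 0, -0.16], [-0.85, -0.344, 0, 0, 0, -0.22], [-0.98, -0.395, 0, 0, 0, -0.26], [-1.0, -0.42, 0, 0, 0, -0.26], [-1.0, -0.42, 0, 0, 0, -0.26]]
  ]
}}

```text
time_s: 15.62
eef_pos: [0.3955, -0.2576, 0.2166]
tool_rot: [-1.618, -2.693, 0.0]
wrist_force: [-1.1, 0.2, -2.3]
width: 0.091
gripper_force: 25.0
```

```bash
python3 c.py w6|grep -v dock; python3 - <<'E'
exec(open('d.py').read().split("a=rect(")[0])
c=(.474,-.222)
cv2.imwrite('pics/r6.png',np.hstack([rect('w6',c,z,.08,.0004) for z in(.049,.006)]))
print(r.get_state()['q'],r.get_state()['width'])
E
```

```text
[ 0.39554204 -0.25759179  0.21659998] [-1.61761455e+00 -2.69270318e+00  2.76726612e-04]
stand_empty [386.3 176.2] 0.82 [ 0.4675 -0.2234  0.    ]
stand_empty [396.5  42.5] 0.56 [ 0.3967 -0.0695  0.    ]
stand_full [486.8 105.1] 0.65 [ 0.5414 -0.0716  0.    ]
handle_tip [608.6   7.5] 0.61 [0.5961 0.1289 0.105 ]
handle_tip [487.8 102.2] 0.21 [ 0.4909 -0.1017  0.105 ]
target_plate [322.1 217.6] 0.66 [ 0.4194 -0.3054  0.015 ]
[ 1.31760539  0.2897349  -1.00797426  1.98016032  0.28716323  1.02231475
  0.66771991] 0.08983895006130464
```

View pics/r6.png

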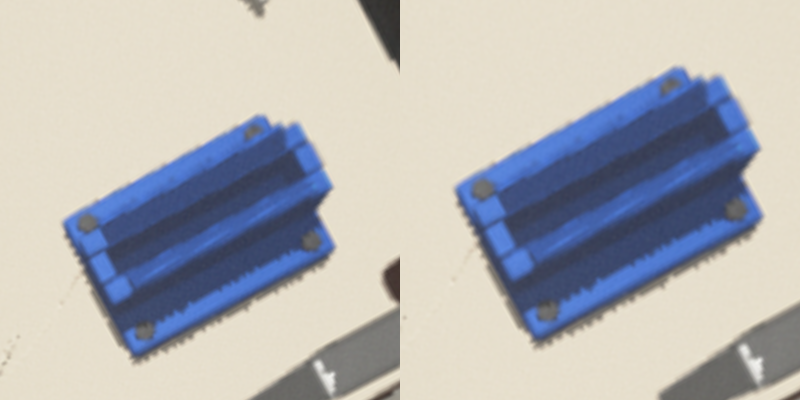

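Request:
{"method": "servo_tool", "body": {
  "targets": [
    [[-0.01, 0.1, 0, 0, 0, -0.008], [-0.03, 0.3, 0, 0, 0, -0.008], [-0.037, 0.5, 0, 0, 0, -0.008], [-0.037, 0.547, 0.15, 0, 0, -0.008], [-0.037, 0.547, 0.4, 0, 0, -0.008], [-0.037, 0.547, 0.6, 0, 0, -0.008], [-0.037, 0.547, 0.677, 0, 0, -0.008], [-0.037, 0.547, 0.677, 0, 0, -0.008], [-0.037, 0.547, 0.677, 0, 0, -0.008]]
  ]
}}

```text
time_s: 17.1
eef_pos: [0.4722, -0.2242, 0.1163]
tool_rot: [1.597, 2.703, 0.001]
wrist_force: [0.6, 0.5, -1.8]
width: 0.087
gripper_force: 25.0
```

```bash
python3 c.py w7|grep -v dock; python3 - <<'E'
from h import *
a=optics.snapshot('scene');b=optics.snapshot('side')
f=lambda s,c:cv2.resize(s['pixels'][c[1]:c[3],c[0]:c[2],::-1],(400,400),interpolation=cv2.INTER_CUBIC)
w=optics.snapshot('wrist')
cv2.imwrite('pics/fit.png',np.hstack([f(a,(290,240,410,360)),f(w,(210,120,430,340))]))
E
```

```text
[ 0.47221993 -0.22423707  0.11626443] [1.59741424e+00 2.70287373e+00 6.14856284e-04]
stand_empty [330.5   8.5] 0.87 [ 0.3953 -0.0707  0.    ]
stand_empty [321.3 194.6] 0.66 [ 0.4713 -0.2256  0.    ]
stand_full [465.9  87. ] 0.66 [ 0.5399 -0.0668  0.    ]
target_plate [321.9 218.9] 0.9 [ 0.4808 -0.2416  0.015 ]
```

View pics/fit.png

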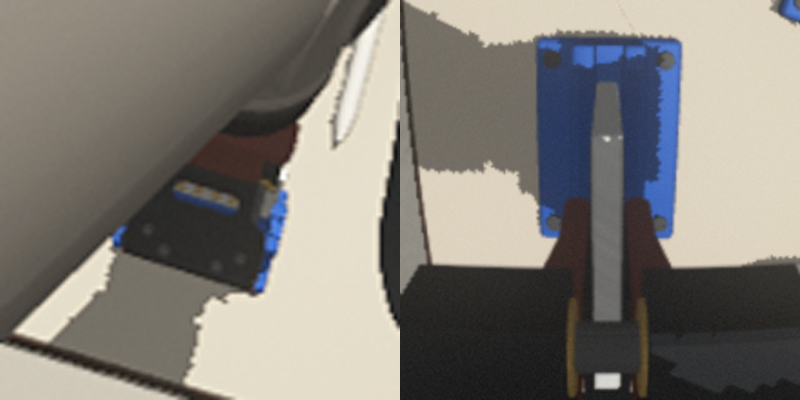

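Request:
{"method": "servo_tool", "body": {
  "targets": [
    [[0, 0, 0.08, 0, 0, 0], [0, 0, 0.16, 0, 0, 0], [0, 0, 0.23, 0, 0, 0], [0, 0, 0.29, 0, 0, 0], [0, 0, 0.32, 0, 0, 0], [0, 0, 0.335, 0, 0, 0], [0, 0, 0.345, 0, 0, 0], [0, 0, 0.345, 0, 0, 0]]
  ]
}}

```text
time_s: 18.6
eef_pos: [0.4713, -0.2243, 0.0636]
tool_rot: [1.598, 2.704, 0.0]
wrist_force: [-0.7, 0.9, -1.6]
width: 0.089
gripper_force: 25.0
```

Request:
{"method": "servo_tool", "body": {
  "targets": [
    [[0, 0, 0.01, 0, 0, 0], [0, 0, 0.02, 0, 0, 0], [0, 0, 0.02, 0, 0, 0]]
  ]
}}

```text
time_s: 18.98
eef_pos: [0.4718, -0.2243, 0.0634]
tool_rot: [1.597, 2.703, -0.004]
wrist_force: [-9.2, 2.7, 30.0]
width: 0.088
gripper_force: 25.0
```

Request:
{"method": "servo_tool", "body": {
  "targets": [
    [[0, 0, -0.016, 0, 0, 0], [0, 0, -0.016, 0, 0, 0]]
  ]
}}

```text
time_s: 19.23
eef_pos: [0.4716, -0.2243, 0.0635]
tool_rot: [1.598, 2.703, -0.0]
wrist_force: [-2.0, 0.9, 7.8]
width: 0.083
gripper_force: 25.0
```

Request:
{"method": "servo_tool", "body": {
  "targets": [
    [[0, 0, 0, 0, 0, 0], [0, 0, 0, 0, 0, 0], [0, 0, 0, 0, 0, 0], [0, 0, 0, 0, 0, 0], [0, 0, 0, 0, 0, 0], [0, 0, 0, 0, 0, 0]]
  ],
  "claw": 0.4
}}

```text
time_s: 19.98
eef_pos: [0.4711, -0.2242, 0.0627]
tool_rot: [-1.599, -2.704, 0.0]
wrist_force: [0.3, -0.7, -0.1]
width: 0.398
gripper_force: 0.0
```

Request:
{"method": "servo_tool", "body": {
  "targets": [
    [[0, 0, -0.1, 0, 0, 0], [0, 0, -0.3, 0, 0, 0], [0, 0, -0.6, 0, 0, 0], [0, 0, -0.9, 0, 0, 0], [0, 0, -1, 0, 0, 0], [0, 0, -1, 0, 0, 0]]
  ]
}}

```text
time_s: 20.72
eef_pos: [0.4714, -0.2244, 0.2137]
tool_rot: [1.598, 2.703, -0.001]
wrist_force: [-0.7, 0.1, -0.5]
width: 0.397
gripper_force: 0.0
```

```bash
cat > g.py <<'E'
from h import *
st=r.get_state();w=optics.snapshot('wrist');a=optics.snapshot('scene');b=optics.snapshot('side')
print(st['q'],st['eef_pos'])
for t in('target_plate','stand_empty','knob_axis','handle_tip'):
    z={'target_plate':.012,'stand_empty':0}.get(t,.105)
    for f in finder.spot_point(w,t)[:2]: print('w',t,round(f['p'],2),np.round(plane(wray(w,st,f['point']),z),3))
    for n,s in(('scene',a),('side',b)):
        for f in finder.spot_point(s,t)[:2]: print(n,t,round(f['p'],2),np.round(plane(ray(s,f['point']),z),3))
E
python3 g.py
```

```text
[ 1.12153523  0.39209097 -0.98501985  1.88118964  0.37394372  1.0648235
  0.48885904] [ 0.47140581 -0.22442358  0.21367927]
w target_plate 0.77 [ 0.473 -0.229  0.012]
side target_plate 0.84 [ 0.479 -0.222  0.012]
w stand_empty 0.68 [ 0.474 -0.224  0.   ]
w stand_empty 0.64 [ 0.391 -0.073  0.   ]
scene stand_empty 0.86 [ 0.474 -0.226  0.   ]
scene stand_empty 0.57 [ 0.383 -0.066  0.   ]
side stand_empty 0.97 [ 0.464 -0.229  0.   ]
side stand_empty 0.88 [ 0.397 -0.074  0.   ]
side handle_tip 0.69 [0.598 0.12  0.105]
```

Request:
{"method": "servo_tool", "body": {
  "targets": [
    [[0.2, 0.21, 0, 0, 0, 0], [0.44, 0.47, 0, 0, 0, 0], [0.68, 0.72, 0, 0, 0, 0], [0.917, 0.973, 0, 0, 0, 0], [0.917, 0.973, 0, 0, 0, 0]]
  ],
  "claw": 0
}}

```text
time_s: 22.1
eef_pos: [0.5334, -0.028, 0.2135]
tool_rot: [1.588, 2.71, 0.004]
wrist_force: [-0.0, -1.1, -0.4]
width: 0.004
gripper_force: 0.0
```

Request:
{"method": "servo_tool", "body": {
  "targets": [
    [[0.2, 0.21, 0, 0, 0, 0.08], [0.44, 0.47, 0, 0, 0, 0.17], [0.68, 0.72, 0, 0, 0, 0.27], [0.917, 0.973, 0, 0, 0, 0.378], [0.917, 0.973, 0, 0, 0, 0.378], [0.917, 0.973, 0, 0, 0, 0.378], [0.917, 0.973, 0, 0, 0, 0.378]]
  ]
}}

```text
time_s: 22.98
eef_pos: [0.5944, 0.1549, 0.2125]
tool_rot: [2.322, 2.115, -0.002]
wrist_force: [-0.0, -0.4, -0.3]
width: 0.008
gripper_force: 0.0
```

```bash
python3 g.py
```

```text
[ 0.2464228   0.51579129 -0.83227774  1.6750564   0.41460961  1.13765413
 -0.79238872] [0.59438454 0.15490704 0.21246112]
scene target_plate 0.83 [ 0.466 -0.226  0.012]
side target_plate 0.71 [0.734 0.124 0.012]
side target_plate 0.7 [ 0.523 -0.09   0.012]
w stand_empty 0.75 [ 0.397 -0.068 -0.   ]
w stand_empty 0.53 [0.593 0.091 0.   ]
scene stand_empty 0.72 [ 0.392 -0.073  0.   ]
scene stand_empty 0.72 [0.537 0.2   0.   ]
side stand_empty 0.74 [ 0.469 -0.225  0.   ]
side stand_empty 0.6 [ 0.395 -0.071  0.   ]
w knob_axis 0.75 [0.545 0.133 0.105]
scene knob_axis 0.96 [0.547 0.143 0.105]
side knob_axis 0.73 [0.549 0.129 0.105]
w handle_tip 0.86 [0.595 0.126 0.105]
scene handle_tip 0.62 [0.59  0.13  0.105]
side handle_tip 0.83 [0.602 0.12  0.105]
```

Request:
{"method": "servo_tool", "body": {
  "targets": [
    [[0, 0, 0.25, 0, 0, 0], [0, 0, 0.5, 0, 0, 0], [0, 0, 0.76, 0, 0, 0], [0, 0, 0.76, 0, 0, 0], [0, 0, 0.76, 0, 0, 0]]
  ]
}}

```text
time_s: 24.35
eef_pos: [0.5949, 0.1582, 0.1002]
tool_rot: [2.319, 2.118, 0.003]
wrist_force: [0.5, -0.1, 0.7]
width: 0.003
gripper_force: 0.0
```

Request:
{"method": "servo_tool", "body": {
  "targets": [
    [[-0.063, 0, 0, 0, 0, 0], [-0.117, 0.013, 0, 0, 0, 0.111], [-0.174, 0.018, 0, 0, 0, 0.222], [-0.231, 0.013, 0, 0, 0, 0.333], [-0.285, -0.003, 0, 0, 0, 0.444], [-0.337, -0.027, 0, 0, 0, 0.556], [-0.361, -0.043, 0, 0, 0, 0.611], [-0.361, -0.043, 0, 0, 0, 0.611], [-0.361, -0.043, 0, 0, 0, 0.611]]
  ]
}}

```text
time_s: 25.48
eef_pos: [0.5833, 0.1043, 0.0995]
tool_rot: [3.035, 0.811, 0.002]
wrist_force: [-0.8, -0.4, 1.2]
width: 0.01
gripper_force: 0.0
```

Request:
{"method": "servo_tool", "body": {
  "targets": [
    [[0.12, 0, 0, 0, 0, 0], [0.12, 0, -0.3, 0, 0, 0], [0.12, 0, -0.7, 0, 0, 0], [0.12, 0, -0.9, 0, 0, 0], [0.12, 0, -0.9, 0, 0, 0]]
  ]
}}

```text
time_s: 26.1
eef_pos: [0.6, 0.114, 0.2368]
tool_rot: [3.035, 0.81, 0.009]
wrist_force: [0.2, 0.2, -0.5]
width: 0.006
gripper_force: 0.0
```

```bash
python3 g.py
```

```text
[ 0.16339105  0.4204267  -0.60152672  1.67252428  0.2600804   1.12378407
 -1.55875166] [0.60004977 0.11397815 0.23679525]
w target_plate 0.72 [ 0.47  -0.227  0.012]
scene target_plate 0.83 [ 0.47  -0.223  0.012]
side target_plate 0.87 [ 0.481 -0.223  0.012]
w stand_empty 0.7 [ 0.472 -0.225  0.   ]
w stand_empty 0.65 [ 0.462 -0.237 -0.   ]
scene stand_empty 0.97 [ 0.468 -0.226  0.   ]
scene stand_empty 0.96 [ 0.385 -0.07   0.   ]
side stand_empty 0.98 [ 0.468 -0.234  0.   ]
side stand_empty 0.89 [ 0.392 -0.077  0.   ]
w knob_axis 0.97 [0.543 0.136 0.105]
scene knob_axis 0.61 [0.542 0.139 0.105]
side knob_axis 0.94 [0.546 0.138 0.105]
scene handle_tip 0.92 [0.558 0.084 0.105]
side handle_tip 0.81 [0.554 0.08  0.105]
```

```bash
python3 c.py w9 >/dev/null; python3 - <<'E'
s=open('d.py').read();exec(s.split("a=rect(")[0]);exec("def boxfit"+s.split("def boxfit")[1].split("hsv=")[0])
a=rect('w9',(.54,.14),.105);hsv=cv2.cvtColor(a,cv2.COLOR_BGR2HSV);print(boxfit((hsv[...,0]<14)&(hsv[...,1]>150),a,(.54,.14),.12,.0005))
st=r.get_state();print(st['time_s'],st['wrist_force'],st['qd'].round(3))
E
```

```text
([array([0.5539, 0.1137], dtype=float32), array([0.5548, 0.1042], dtype=float32), array([0.541 , 0.1028], dtype=float32), array([0.5401, 0.1124], dtype=float32)], array([0.0139, 0.0096]))
27.2 [-0.47602526 -1.27872917 -0.26306783] [ 0.    -0.     0.    -0.002 -0.    -0.     0.   ]
```

```bash
python3 -c "
from bench import r
print(r.hand_in())"
```

```text
the job is handed in; nothing more can be done
None
```

The job is handed in at about 27 s of the 70 s. By my camera checks the target plate stands centred in the empty blue stand, let go, and the knob is back in its locked position. The hand-in returned no verdict.

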